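Proof pull on the bench pull tester

ROBOT

A 7-joint arm with a two-finger parallel gripper is mounted at the origin on the work surface. World frame = base frame: x ahead of the robot, y to its left, z up, the work surface at z = 0. Lengths are in m, angles in degrees, forces in N, time in s.
With the tool pointing down it reaches from about 0.425 to 0.875 m from the base axis. Payload 4.7 kg.
Tool frame: the origin (TCP) lies on the centre line of the jaws, within the pads' length; the fingertips stand 8 mm ahead of it and the grasp point (between the pads) lies 11 mm behind it; x points along the fingers, y is the direction in which the jaws open and shut, and the axes are right-handed (so a half turn about x gives the same grasp; the last joint's range is limited). The gripper opens to 85 mm and grips with 20 to 120 N. Pads are 22 mm wide; open, the fingers measure 114 mm over their backs; the gripper's body (76 mm by 85 mm) begins 54 mm behind the grasp point. The pads swing forward as they close: fully open they stand 13 mm farther back than shut.
Start: joints at [-76.427, 18.392, -4.016, 83.108, 1.295, 78.541, -3.26], TCP at [0.144, 0.634, 0.216] pointing down, gripper open.
Joint ranges: [-163.93, 163.93], [-17.29, 119.83], [-79.2, 71.16], [3.27, 140.29], [-89.18, 269.18], [5.43, 117.66], [-154.24, 154.24]. Speed limits (degrees/s): [147.25, 147.25, 180, 180, 180, 180, 180].

INTERFACE

Orientations are given as a 3x3 rotation matrix whose columns are the frame's x, y, z axes.
In Python, from bench import manip, camera, job, status gives the robot as it stands. The module is installed in compiled form; this text tells all that it offers. Calls block until the motion is done:
- manip.reach(position, orientation): joint-space move of the TCP to a pose.
- manip.move_linear(position, rate=0.15, ori=None, threshold=None): straight line of the TCP; ori=None keeps the orientation; rate is the mean speed in m/s. With threshold (N) it stops when the force on the tool has changed by that much, and returns True; else False.
- manip.movej(angles): joint-space move.
- manip.gripper_to(opening): opening from 0.0 (shut) to 1.0 (fully open); the grip force is fixed at half the most; returns when the fingers have stopped.
- manip.dwell(seconds).
- manip.inverse_kinematics(position, orientation): joint angles nearest the present ones, or None.
- camera(name): name is "scene" or "top"; returns a dict with "pixels" (384x512x3 uint8, blue, green, red), "depth" (384x512 float32, m along the optical axis (not along the pixel's ray), 0 where there is no reading), "vertical_fov" (degrees; the focal length in pixels is half the picture's height over the tangent of half this angle, whatever the lens; pixels are square), "cx", "cy" (the principal point, pixels), "T" (4x4, takes a point from camera to world coordinates). Camera axes: x right, y up, looking along -z (the intrinsics and any distortion apply to the point x, -y, -z); pixel columns grow to the right and rows downward; lengths in m; the calibration is good to about 2 mm. A picture is of the moment at which its call begins.
A pose or a line that the arm cannot do raises manip.Unreachable and nothing moves.
- job.hand_in(): hands the job in, once; it reports no verdict.
Readings, each from a call of its own:
- status.read_clock(): time.
- status.read_joints(): joint angles.
- status.read_dq(): joint speeds.
- status.read_effort(): joint torques, N m.
- status.read_ee_pos(): TCP position.
- status.read_orientation(): TCP orientation.
- status.read_ft_force(): force on the tool from outside, world axes, zero at the start.
- status.read_ft_torque(): the same for the moment, N m.
- status.read_grip_width(): opening from 0.0 (shut) to 1.0 (fully open).
Only numpy, scipy, OpenCV 4.12 (cv2) and the standard library are available. Lean on these libraries where they do the work, as an engineer would, in place of code of your own. Each camera call takes 0.05 s, during which the arm holds its last target.

TASK

Check the bench pull tester: take the draw pin out of the tool stand, stand it right down in the eye of the tester's sprung slide, and with it pull the slide out until the trailing pointer lines up with the marker set on the scale. Then ease the slide gently back home without letting it snap, and leave the pin standing upright in the eye and the pointer at the marker. Do not touch the pointer or the marker with the gripper, and leave all the other things where they stand.

Things in the scene. Friction and masses are not known exactly. Their poses are not given: they have to be found in the camera images.
- gauge: Pull tester, fixed: aluminium base plate 340 mm (x) by 170 mm (y -100 to +70), 14 thick. Grey spring housing at x -170 to -60, y -35 to +35, top 80 over the bench. Origin under the plate on the bench; x = pull direction, z up. The slide runs along y = 0, the pointer's channel between low rails (tops 24 over the bench) along y = -50; scale and marker lie outside it, towards -y.
- slide (a joint): How far the steel slide is pulled out (m): 0 home at the housing, 0.12 at most. A spring draws it home with about 4 N at 0 and 11 N at 0.12; let go, it snaps back.
- eye (a point): Centre of the mouth of the slide's eye: a round upright bore 20 mm in diameter and 40 mm deep, with a small chamfer, in a steel block 46 x 46 x 50 mm that is the slide. It moves with the slide; the mouth is 66 mm above the bench, home at x = -30 mm, y = 0 of the tester. Axes as the tester's.
- eye_floor (a point): Centre of the floor of that bore, 26 mm above the bench, where the pin's foot comes to stand.
- dog (a point): Centre of the front face (facing the pull direction) of the dog, an arm of the slide that reaches over the channel and pushes the pointer ahead of it; it meets the pointer's rear face, 15 mm behind the pointer's origin, when the slide is pulled. 5 mm ahead of the eye's centre in x.
- pointer: Trailing pointer: loose brass block 30 (x) x 20 x 14 mm with an upright 3 mm thick blade (top 36 mm over its foot) across its middle, lying in the channel ahead of the dog, 60 g. Origin: centre of its underside, x as the tester's. The dog pushes it out; it stays where left when the slide goes back.
- mark (a point): The line of the marker: tip of the thin nib on the dark steel cursor (10 mm wide in x, 34 mm tall) clamped on the scale beside the channel. Axes as the tester's; the pointer lines up when its blade stands at the same x. The marker must stay where it is set.
- draw_pin: The draw pin: a round steel pin 150 mm long, standing. Lower 90 mm: shaft 16 mm in diameter; upper 60 mm: straight cylindrical dark grip 24 mm in diameter. Origin: centre of its foot; z along the pin, upwards. About 250 g.
- stand: The tool stand, fixed: a wooden block 240 (x) x 80 (y) x 50 mm with three bores 20 mm in diameter and 40 mm deep at x = -80, 0, +80 mm, in which the pin and two other tools stand in any order. Origin: centre of its underside.
- mandrel: A ring mandrel in the stand: tapered steel, 150 mm tall, 28 mm in diameter just above its 16 mm shank, narrowing to 14 mm at the top. Leave it. Origin: centre of its foot.
- burnisher: A burnisher in the stand: 138 mm tall, 16 mm shank with a mushroom head 40 mm in diameter at 105 to 138 mm. Leave it. Origin: centre of its foot.
- bottle: A loose white bottle, 56 mm in diameter, 160 mm tall, between stand and tester. Leave it. Origin: centre of its underside.
- compound_bar: A loose brown bar of polishing compound standing on end, 45 x 45 x 130 mm, between stand and tester. Leave it. Origin: centre of its underside.
- felt_wheel: A loose felt polishing wheel lying flat, 100 mm in diameter, 36 mm high, beyond the tester. Leave it. Origin: centre of its underside.
- marker: The marker itself, the dark steel cursor (see point mark). Origin: under the middle of its foot on the base plate, 13 mm from the nib's tip, away from the channel.
Things that resemble listed ones, but are neither listed nor needed, are in the scene too. Leave any blue or yellow look-alike of the burnisher alone.

How it is judged:
By the outcome, as a careful person would: the job done as asked, in the order asked, and still so for the second after the job is handed in, with the robot touching nothing.
It also fails if it takes over 48 s, if anything falls off the work surface, if the arm or the gripper's body presses on something with over 40 N, if the wrist force passes 120 N, or if a joint passes its speed limit or range.

## Working session

There is one attempt and no reset: what is moved stays moved. The work goes in short steps, each a Python script; the robot and the scene stay as the last script left them, time stands still between calls to the robot, and variables do not carry over. Pictures are saved under pics/ and viewed, and the job is handed in when it is done.

```bash
mkdir -p pics
cat > h.py <<'E'
import numpy as np, cv2
from bench import manip, camera, job, status
def snap(n):
    c=camera(n); np.savez(f'{n}.npz',**c); return c
E
python3 - <<'E'
from h import *
for n in ('scene','top'):
    c=snap(n); cv2.imwrite(f'pics/{n}0.png',c['pixels']); print(n,{k:c[k] for k in c if k not in('pixels','depth')})
print(status.read_clock(),status.read_ft_force())
E
```

```text
scene {'vertical_fov': 45.653276344515675, 'cx': 253.04997366219567, 'cy': 184.7140256335871, 'T': array([[-0.71383681, -0.47902594,  0.51085337,  1.21277701],
       [ 0.6999474 , -0.46448475,  0.54251963,  0.57087071],
       [-0.02259738,  0.74484097,  0.66685927,  0.89220076],
       [ 0.        ,  0.        ,  0.        ,  1.        ]])}
top {'vertical_fov': 45.98964290063084, 'cx': 257.7900613515696, 'cy': 191.8596806143945, 'T': array([[-0.02500995,  0.98350863, -0.17912361,  0.42004927],
       [-0.99954978, -0.0275727 , -0.01183151, -0.08618194],
       [-0.01657531,  0.17874706,  0.98375543,  1.06446019],
       [ 0.        ,  0.        ,  0.        ,  1.        ]])}
0.1 [0.29845659 0.18633885 0.90746596]
```

View pics/scene0.png

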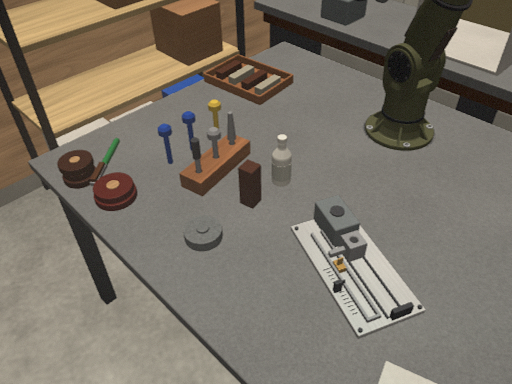

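View pics/top0.png

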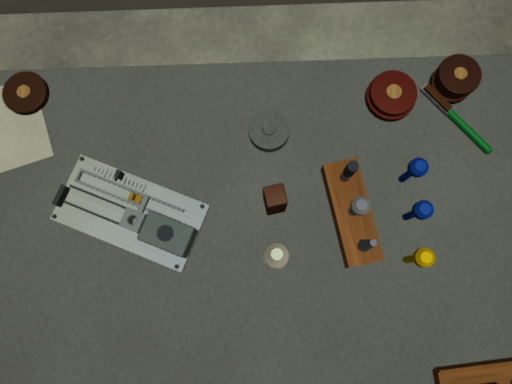

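```bash
cat >> h.py <<'E'
def load(n): return dict(np.load(f'{n}.npz'))
def cloud(c):
    d=c['depth']; H,W=d.shape; f=H/2/np.tan(np.radians(float(c['vertical_fov']))/2)
    u,v=np.meshgrid(np.arange(W),np.arange(H))
    P=np.stack([(u-c['cx'])/f*d,-(v-c['cy'])/f*d,-d,np.ones_like(d)],-1)
    P=P@c['T'].T
    P[d==0]=np.nan
    return P[...,:3]
def proj(c,p):
    f=192/np.tan(np.radians(float(c['vertical_fov']))/2)
    q=np.linalg.inv(c['T'])@np.append(p,1); return c['cx']+f*q[0]/-q[2], c['cy']-f*q[1]/-q[2]
E
python3 - <<'E'
from h import *
for n in('scene','top'):
    c=load(n);P=cloud(c)
    for (u,v) in ([(300,300),(120,250),(450,200),(200,350),(330,120),(60,200)] if n=='scene' else [(230,340),(300,90),(20,350),(500,300),(120,100),(230,200)]): print(n,u,v,P[v,u].round(4))
c=load('top');s=load('scene')
def crop(c,x0,x1,y0,y1,k): return cv2.resize(c['pixels'][y0:y1,x0:x1],None,fx=k,fy=k,interpolation=cv2.INTER_CUBIC)
cv2.imwrite('pics/t_g.png',crop(c,40,220,145,275,4)); cv2.imwrite('pics/t_s.png',crop(c,310,450,140,280,4))
cv2.imwrite('pics/s_g.png',crop(s,280,430,190,335,4)); cv2.imwrite('pics/s_s.png',crop(s,150,270,90,200,5))
E
```

```text
scene 300 300 [ 0.7294  0.2024 -0.0025]
scene 120 250 [ 0.9413 -0.218   0.0028]
scene 450 200 [ 0.1855  0.2833 -0.0053]
scene 200 350 [ 0.768  -0.2262 -0.7419]
scene 330 120 [ 0.1083 -0.2037 -0.0003]
scene 60 200 [ 0.9129 -0.71   -0.1694]
top 230 340 [ 0.2757 -0.0022  0.0016]
top 300 90 [ 0.8675 -0.1847  0.0025]
top 20 350 [0.2649 0.4737 0.0022]
top 500 300 [ 0.349  -0.6159  0.003 ]
top 120 100 [8.564e-01 2.646e-01 3.000e-04]
top 230 200 [ 0.5955 -0.0068  0.0032]
```

View pics/t_g.png

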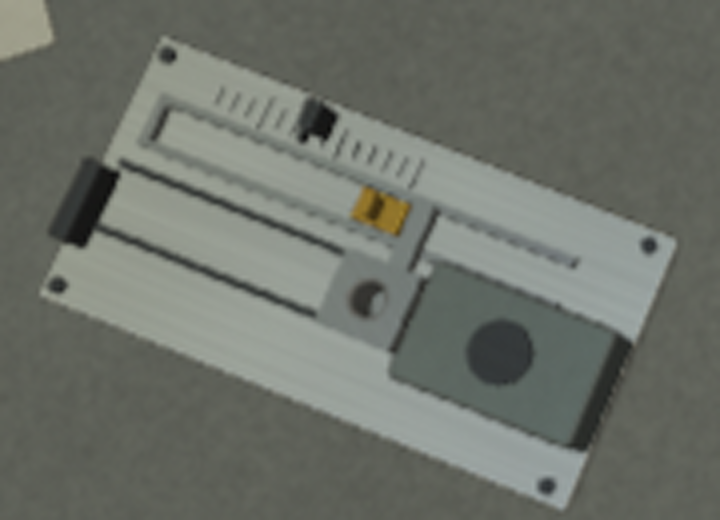

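View pics/t_s.png

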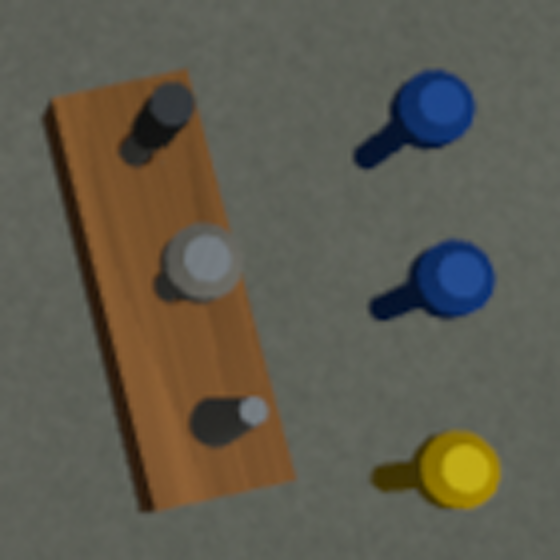

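View pics/s_g.png

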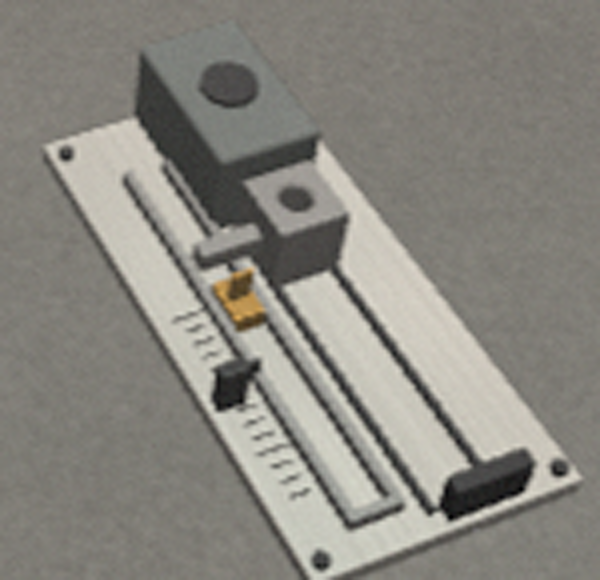

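View pics/s_s.png

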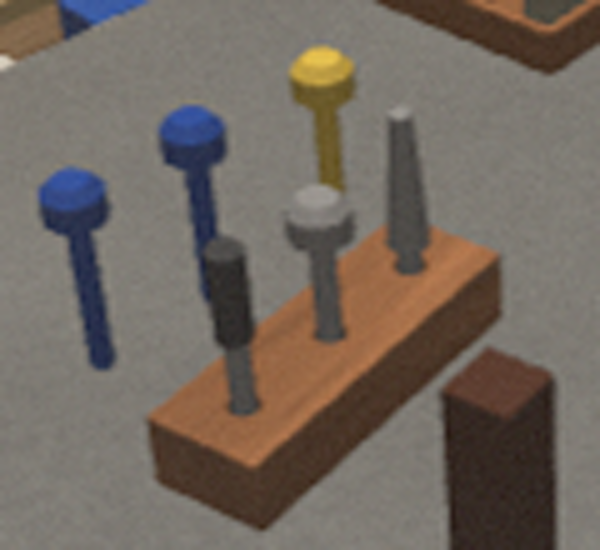

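```bash
cat > fit.py <<'E'
from h import *
from scipy.optimize import least_squares
def pix(x,y,k,ox,oy): return ((x+.5)/k-.5+ox,(y+.5)/k-.5+oy)
def gp(p,X,h=None):
    c,s=np.cos(p[2]),np.sin(p[2]); return np.array([p[0]+c*X[0]-s*X[1],p[1]+s*X[0]+c*X[1],X[2]])
def fit(obs,p0,bias=True):
    def r(p):
        return np.concatenate([np.array(proj(c,gp(p,X)))-uv for c,X,uv in obs])
    s=least_squares(r,p0,loss='soft_l1'); return s.x,r(s.x).reshape(-1,2)
def sub(c,uv,w=3):
    g=cv2.cvtColor(c['pixels'],cv2.COLOR_BGR2GRAY)
    q=cv2.cornerSubPix(g,np.array([[uv]],np.float32),(w,w),(-1,-1),(3,50,.01)); return q[0,0]
E
python3 - <<'E'
from fit import *
t=load('top');s=load('scene')
T=lambda x,y:pix(x,y,4,40,145); S=lambda x,y:pix(x,y,4,280,190)
L=[(t,(.17,-.1,.014),T(165,37)),(t,(-.17,-.1,.014),T(677,240)),(t,(-.17,.07,.014),T(567,510)),(t,(.17,.07,.014),T(40,295)),
(s,(-.17,-.1,.014),S(45,148)),(s,(.17,-.1,.014),S(310,580)),(s,(.17,.07,.014),S(580,480))]
L=[(c,X,sub(c,uv)) for c,X,uv in L]
for sel in (L[:4],L[4:],L):
    p,r=fit(sel,np.array([.65,.2,1.9])); print(p,np.degrees(p[2]),'\n',r.round(2).tolist())
for c,X,uv in L: print(uv)
# eye
p,_=fit(L,p)
for nm,X in dict(eye=(-.03,0,.066),).items():
    w=gp(p,X); print(w, proj(t,w),proj(s,w))
# stand
ST=lambda x,y:pix(x,y,4,310,140); SS=lambda x,y:pix(x,y,5,150,90)
M=[(t,(.12,-.04,.05),ST(187,69)),(t,(.12,.04,.05),ST(50,100)),(t,(-.12,.04,.05),ST(152,500)),(t,(-.12,-.04,.05),ST(296,478)),
(s,(.12,-.04,.05),SS(150,420)),(s,(.12,.04,.05),SS(255,467)),(s,(-.12,.04,.05),SS(500,255))]
M=[(c,X,sub(c,uv)) for c,X,uv in M]
for sel in (M[:4],M[4:],M):
    q,r=fit(sel,np.array([.55,-.3,.3])); print(q,np.degrees(q[2]),'\n',r.round(2).tolist())
for k in (-.08,0,.08): print(gp(q,(k,0,.01)), proj(t,gp(q,(k,0,.05))),proj(s,gp(q,(k,0,.05))),'top',proj(t,gp(q,(k,0,.16))),proj(s,gp(q,(k,0,.16))))
E
```

```text
[0.5606501  0.23582609 1.15651686] 66.26353506929735 
 [[-0.05, -1.69], [1.1, -0.23], [0.14, 0.5], [-1.58, 0.6]]
[0.55717357 0.23745019 1.14868316] 65.81469678296439 
 [[-1.38, -5.01], [-0.31, 0.21], [4.12, 0.26]]
[0.55997959 0.23595851 1.15832935] 66.36738283061521 
 [[-0.24, -1.33], [1.03, -0.09], [0.19, 0.69], [-1.66, 1.02], [-2.95, -4.32], [-0.77, 0.75], [3.28, 0.15]]
[ 80.875 153.875]
[208.74637 204.9397 ]
[180.31851 272.13934]
[ 50.511795 216.38087 ]
[293.24814 229.54568]
[357.94247 334.7155 ]
[422.0007 309.2827]
[0.54795347 0.20847447 0.066     ] (np.float64(131.66636737819067), np.float64(219.13293700330075)) (np.float64(353.5740441977498), np.float64(238.66802116069854))
[ 0.5560857  -0.28582626  0.18699338] 10.713931192306472 
 [[-0.12, -0.49], [-0.02, -1.14], [0.46, 2.41], [-0.3, 0.18]]
[ 0.55607915 -0.28572003  0.19042547] 10.910575685970686 
 [[-0.18, 0.05], [0.03, 0.12], [0.16, -0.24]]
[ 0.556021   -0.28577911  0.18792473] 10.767293845048087 
 [[-0.19, -0.46], [-0.08, -1.09], [0.49, 2.45], [-0.28, 0.18], [-0.23, -0.03], [-0.07, 0.08], [0.22, -0.21]]
[ 0.47742948 -0.3007
[... 179 characters left out ...]
3), np.float64(241.92739332731014)) (np.float64(229.63898000825904), np.float64(112.46806648218717))
[ 0.556021   -0.28577911  0.01      ] (np.float64(352.2371963758997), np.float64(210.53381315939785)) (np.float64(215.61598625091386), np.float64(156.17730159122533)) top (np.float64(362.5419652400829), np.float64(202.99333814541413)) (np.float64(212.60493937400327), np.float64(125.54758447678957))
[ 0.63461253 -0.27083346  0.01      ] (np.float64(343.54037239965265), np.float64(176.6427929764155)) (np.float64(198.39224421611996), np.float64(170.61261923745806)) top (np.float64(352.67021715096064), np.float64(165.25792856126097)) (np.float64(194.2453640499296), np.float64(139.64490882751136))
```

Run:
```python
from fit import *
t=load('top');s=load('scene')
T=lambda x,y:pix(x,y,4,40,145); S=lambda x,y:pix(x,y,4,280,190)
L=[(t,(.17,-.1,.014),T(165,37)),(t,(-.17,-.1,.014),T(677,240)),(t,(-.17,.07,.014),T(567,510)),(t,(.17,.07,.014),T(40,295)),
(s,(-.17,-.1,.014),S(45,148)),(s,(.17,-.1,.014),S(310,580)),(s,(.17,.07,.014),S(580,480)),
(t,(-.03,0,.066),T(368,299)),(s,(-.03,0,.066),S(296,199))]
for c,X,uv in L: print(np.round(uv,1),sub(c,uv))
for sel in (L[:4]+L[7:8],L[4:7]+L[8:],L):
    p,r=fit(sel,np.array([.65,.2,1.15])); print(p,np.degrees(p[2]),'eye',gp(p,(-.03,0,.066)),'\n',r.round(2).tolist())
np.save('gauge.npy',p)
# depth-based: eye block top, marker, pointer from clouds in gauge frame
from collections import defaultdict
for n,c in(('top',t),('scene',s)):
    P=cloud(c).reshape(-1,3); col=c['pixels'].reshape(-1,3)
    cs,sn=np.cos(p[2]),np.sin(p[2]); d=P[:,:2]-p[:2]; G=np.c_[d@[cs,sn],d@[-sn,cs],P[:,2]]
    m=(abs(G[:,0]+.03)<.05)&(abs(G[:,1])<.03)&(abs(G[:,2]-.066)<.006)
    Q=G[m]; print(n,'block top',len(Q),Q.min(0),Q.max(0),np.median(Q,0))
    m=(abs(G[:,0])<.17)&(abs(G[:,1]+.05)<.02)&(col[:,2].astype(int)-col[:,0]>50)
    Q=G[m]; print('pointer',len(Q),Q.min(0),Q.max(0),np.median(Q,0))
    m=(abs(G[:,0])<.13)&(G[:,1]<-.06)&(G[:,1]>-.1)&(G[:,2]>.03)&(G[:,2]<.055)
    Q=G[m]; print('marker',len(Q),Q.round(4).tolist())
```

```text
[ 80.9 153.9] [ 80.875 153.875]
[208.9 204.6] [208.74637 204.9397 ]
[181.4 272.1] [180.31851 272.13934]
[ 49.6 218.4] [ 50.511795 216.38087 ]
[290.9 226.6] [293.24814 229.54568]
[357.1 334.6] [357.94247 334.7155 ]
[424.6 309.6] [422.0007 309.2827]
[131.6 219.4] [131.625 219.375]
[353.6 239.4] [353.625 239.375]
[0.55914198 0.23533804 1.16757943] 66.89737375589475 eye [0.5473706  0.20774394 0.066     ] 
 [[-0.63, -0.55], [1.07, -0.19], [-0.07, 0.53], [-0.59, 0.1], [0.36, 0.01]]
[0.56031946 0.23623178 1.15641615] 66.2577644960369 eye [0.54824078 0.2087708  0.066     ] 
 [[-0.5, -1.36], [-0.12, 1.01], [0.6, 0.08], [-0.02, -0.58]]
[0.55968905 0.23553311 1.16306359] 66.63863515590252 eye [0.54779318 0.20799245 0.066     ] 
 [[-0.39, -0.99], [1.03, -0.05], [-0.41, 0.56], [-0.63, -0.48], [-0.83, -1.33], [0.42, 0.69], [0.76, -0.63], [0.25, -0.18], [-0.18, -0.85]]
top block top 385 [-0.05277223 -0.022713    0.06020561] [-0.00458082  0.02302738  0.07157333] [-0.02949451  0.00015348  0.06604143]
pointer 96 [-0.01698505 -0.05890558  0.02294241] [ 0.01266492 -0.0398074   0.05321195] [-0.00331868 -
[... 4309 characters left out ...]
.0394], [0.0595, -0.0937, 0.0448], [0.0601, -0.0915, 0.0445], [0.06, -0.0887, 0.0429], [0.0587, -0.0851, 0.0393], [0.0582, -0.082, 0.037], [0.0573, -0.0786, 0.0341], [0.0582, -0.0766, 0.0343], [0.0515, -0.0928, 0.0302], [0.0573, -0.0943, 0.0386], [0.0604, -0.094, 0.0424], [0.0581, -0.0895, 0.037], [0.0593, -0.0878, 0.0377], [0.0582, -0.0842, 0.0345], [0.0597, -0.0827, 0.0356], [0.0593, -0.0797, 0.0335], [0.0599, -0.0774, 0.0331], [0.0567, -0.0935, 0.0336], [0.0603, -0.0934, 0.0382], [0.0603, -0.0908, 0.0369], [0.0581, -0.0864, 0.0317], [0.0596, -0.0848, 0.0328], [0.0601, -0.0825, 0.0321], [0.0597, -0.0794, 0.03], [0.0582, -0.0941, 0.032], [0.0585, -0.0916, 0.0312], [0.0605, -0.0904, 0.0331]]
```

The draw pin is the tool with the dark straight cylindrical grip, at scene (196,150) / top (352,166). The burnisher (grey mushroom head) is at scene (214,135) and the tapered mandrel at (232,125). The blue and yellow items outside the stand are look-alikes. The crop confirms the pin, and its projected bore position agrees to about 0.5 px.

```bash
cat >> h.py <<'E'
def down(th):
    c,s=np.cos(th),np.sin(th); return np.array([[0,c,s],[0,s,-c],[-1,0,0.]])
PIN=np.array([.6346,-.2708]); TS=np.radians(100.8); TG=1.163
E
python3 - <<'E'
from h import *
from fit import gp
p=np.load('gauge.npy')
lo=np.array([-163.93,-17.29,-79.2,3.27,-89.18,5.43,-154.24]);hi=np.array([163.93,119.83,71.16,140.29,269.18,117.66,154.24])
print(status.read_orientation().round(2))
for k in(0,np.pi):
    for nm,xy,z,th in(('pre',PIN,.3,TS),('grasp',PIN,.119,TS),('up',PIN,.31,TS),('eyeup',gp(p,(-.03,0,0))[:2],.31,TG),('eye',gp(p,(-.03,0,0))[:2],.135,TG),('pull',gp(p,(.035,0,0))[:2],.135,TG)):
        q=manip.inverse_kinematics(np.array([*xy,z]),down(th+k)); print(nm,None if q is None else (np.round(q,1),np.min(np.minimum(q-lo,hi-q)).round(1)))
c=load('top');P=cloud(c)
for nm,(u,v) in dict(blue1=(418,167),blue2=(423,209),burn=(360,206),bottle=(277,254),bar=(274,190)).items(): print(nm,P[v,u].round(3))
E
```

```text
[[-0.    0.22  0.98]
 [-0.    0.98 -0.22]
 [-1.   -0.    0.  ]]
pre (array([  7.4,  22.7,  19.6,  69.3,  -7.4,  89.2, 126.5]), np.float64(27.8))
grasp (array([-18.9,  38.4,  59.6,  85.2, -33.6,  75.6, 144.4]), np.float64(9.9))
up (array([  7.3,  22.7,  19.8,  68.2,  -7.5,  90.4, 126.5]), np.float64(27.3))
eyeup (array([-40.9,   8.9,  20.1,  84.6,  -3.1,  87. ,  45.8]), np.float64(26.2))
eye (array([-41.7,  14. ,  21.3,  99.2,  -5.4,  67.8,  47.6]), np.float64(31.3))
pull (array([-41.2,  19.4,  17.1,  92.2,  -6. ,  69.3,  43.7]), np.float64(36.6))
pre (array([ 13.9,  22.2,  10. ,  69. ,  -3.8,  89.1, -55.9]), np.float64(28.5))
grasp (array([-17.9,  37.3,  57.5,  85.2, -31.9,  75. , -36.7]), np.float64(13.7))
up (array([ 14. ,  22.2,  10. ,  67.9,  -3.8,  90.3, -55.9]), np.float64(27.4))
eyeup (array([ -73.8,   13.7,   60.9,   85.6,  -12. ,   87.7, -126.5]), np.float64(10.2))
eye (array([ -73.1,   22.2,   61.3,  100.2,  -20.6,   70. , -119.7]), np.float64(9.9))
pull (array([ -72.9,   29.9,   61.2,   93.3,  -27.2,   73.1, -120.2]), np.float64(10.0))
blue1 [ 0.632 -0.41   0.14 ]
blue2 [ 0.543 -0.413  0.138]
burn [ 0.551 -0.282  0.15 ]
bottle [ 0.459 -0.11   0.162]
bar [ 0.593 -0.109  0.13 ]
```

```bash
sed -i 's/TS=np.radians(100.8)/TS=np.radians(85)/' h.py
python3 - <<'E'
from h import *
a=status.read_ee_pos()
manip.reach(np.array([*PIN,.27]),down(TS)); print(status.read_clock(),status.read_joints().round(1),status.read_ee_pos(),status.read_grip_width())
c=snap('scene'); cv2.imwrite('pics/s1.png',cv2.resize(c['pixels'][40:220,120:360],None,fx=3,fy=3))
E
```

```text
3.6833 [  7.5  22.8  19.   72.4  -7.3  85.9 110.7] [ 0.63504643 -0.26966539  0.26988563] 1.0027113454090595
```

View pics/s1.png

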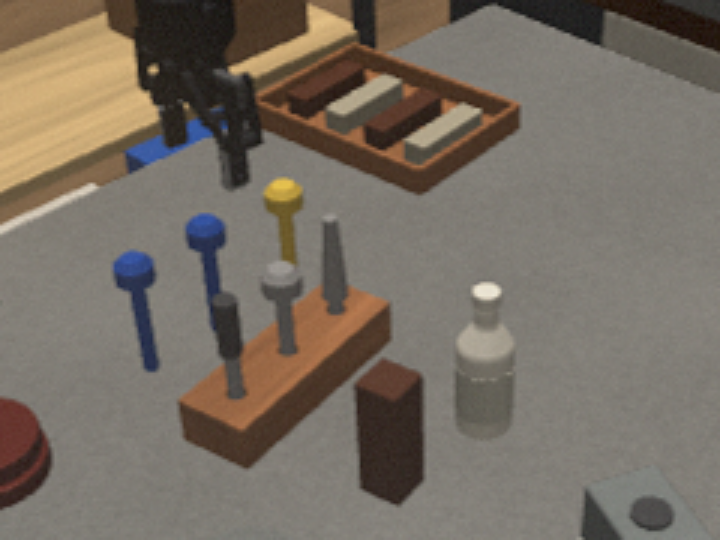

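Run:
```python
from h import *
c=load('scene'); print(proj(c,np.array([.635,-.27,.275])),proj(c,np.array([.635,-.27,.16])))
r=manip.move_linear(np.array([*PIN,.121]),rate=.15,threshold=10); print(r,status.read_ee_pos(),status.read_ft_force())
if not r:
    manip.gripper_to(0.0); print(status.read_grip_width(),status.read_ft_force(),status.read_clock(),status.read_ee_pos())
c=snap('scene'); cv2.imwrite('pics/s2.png',cv2.resize(c['pixels'][40:220,120:360],None,fx=3,fy=3))
```

```text
(np.float64(189.4356722957715), np.float64(103.2738278542795)) (np.float64(194.32741563466817), np.float64(139.8320295558349))
False [ 0.63534757 -0.27116842  0.12231139] [-0.63605148 -0.35689658 -0.34275333]
0.25934335855301366 [-0.84032943 -0.60580319  1.83912004] 5.475 [ 0.6348893  -0.27086009  0.12150301]
```

View pics/s2.png

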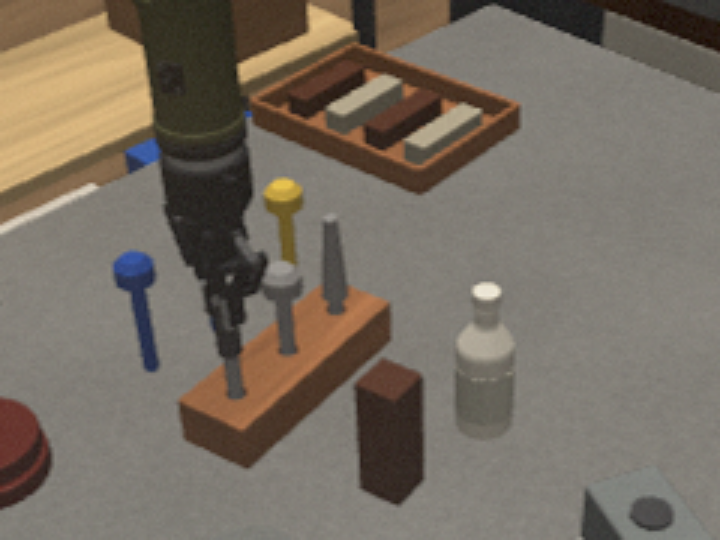

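Run:
```python
from h import *
manip.move_linear(np.array([*PIN,.312]),rate=.15); print(status.read_grip_width(),status.read_ft_force(),status.read_clock())
try:
    manip.move_linear(np.array([.5478,.2080,.312]),rate=.22,ori=down(TG))
except Exception as e: print(repr(e))
manip.move_linear(np.array([.5478,.2080,.215]),rate=.12)
print(status.read_ee_pos(),status.read_orientation().round(3),status.read_joints().round(1),status.read_grip_width(),status.read_clock())
for n,b in(('scene',(280,130,430,270)),('top',(60,140,210,270))):
    c=snap(n); cv2.imwrite(f'pics/{n}3.png',cv2.resize(c['pixels'][b[1]:b[3],b[0]:b[2]],None,fx=4,fy=4,interpolation=cv2.INTER_CUBIC))
```

```text
0.2572239140748424 [-0.38131077 -0.10080999 -1.93613829] 6.95
[0.54838075 0.20821652 0.2159657 ] [[ 0.002  0.397  0.918]
 [ 0.001  0.918 -0.397]
 [-1.     0.001  0.001]] [-26.2  10.5   3.2  92.8  -0.6  76.6  43.7] 0.25452341327883815 10.2667
```

View pics/scene3.png

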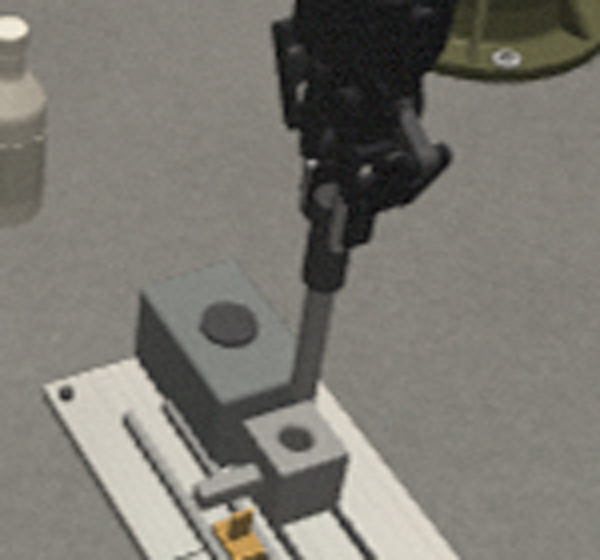

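View pics/top3.png

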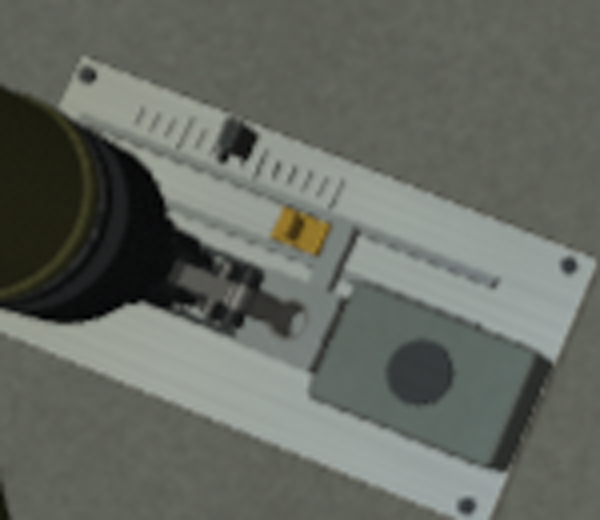

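Run:
```python
from h import *
e=status.read_ee_pos()
s=load('scene');t=load('top')
off=.1115
for z in(0,.09): 
    w=e+[0,0,z-off]; a=proj(s,w);b=proj(t,w); print(z,'scene crop',[(a[0]-280+.5)*4-.5,(a[1]-130+.5)*4-.5],'top crop',[(b[0]-60+.5)*4-.5,(b[1]-140+.5)*4-.5])
# pin points in clouds
for n,c in(('s',s),('t',t)):
    P=cloud(c); m=(np.linalg.norm(P[...,:2]-e[:2],axis=-1)<.03)&(P[...,2]>.095)&(P[...,2]<.185)
    Q=P[m]
    for z0 in np.arange(.1,.18,.01):
        k=abs(Q[:,2]-z0)<.005
        if k.sum(): print(n,z0.round(3),k.sum(),(Q[k].mean(0)-e).round(4)[:2])
```

```text
0 scene crop [np.float64(303.27010458087784), np.float64(392.1361214760898)] top crop [np.float64(267.5435291364262), np.float64(308.43031749484044)]
0.09 scene crop [np.float64(324.1158189763937), np.float64(280.263709596278)] top crop [np.float64(211.77544574381898), np.float64(285.4110602889664)]
s 0.1 1 [ 0.0055 -0.    ]
s 0.11 19 [0.0043 0.0029]
s 0.12 20 [0.0041 0.0017]
s 0.13 21 [0.0046 0.0031]
s 0.14 24 [0.0038 0.0016]
s 0.15 25 [0.0043 0.0024]
s 0.16 20 [0.0034 0.0025]
s 0.17 24 [0.0048 0.0016]
t 0.11 6 [-0.004  -0.0053]
t 0.12 13 [-0.0024 -0.0056]
t 0.13 10 [-0.0011 -0.0058]
t 0.14 11 [-0.0031 -0.0062]
t 0.15 8 [-0.0017 -0.007 ]
```

Run:
```python
from h import *
x,y=.5480,.2082
manip.move_linear(np.array([x,y,.185]),rate=.1)
r=manip.move_linear(np.array([x,y,.160]),rate=.04,threshold=8); print(r,status.read_ee_pos(),status.read_ft_force(),status.read_ft_torque(),status.read_clock())
```

```text
False [0.54812474 0.20827642 0.1601141 ] [ 0.35510682 -0.82779757 -1.23345286] [-0.00260659 -0.06903891 -0.0200175 ] 11.5917
```

Run:
```python
from h import *
x,y=.5480,.2082
r=manip.move_linear(np.array([x,y,.1345]),rate=.04,threshold=8); print(r,status.read_ee_pos(),status.read_ft_force(),status.read_ft_torque(),status.read_clock())
for n,b in(('scene',(280,130,430,270)),):
    c=snap(n); cv2.imwrite(f'pics/{n}4.png',cv2.resize(c['pixels'][b[1]:b[3],b[0]:b[2]],None,fx=4,fy=4,interpolation=cv2.INTER_CUBIC))
```

```text
True [0.54781268 0.20820199 0.1373841 ] [-0.27926792  0.64443565  4.85699759] [-0.0156167   0.03625392 -0.01779277] 12.1417
```

View pics/scene4.png

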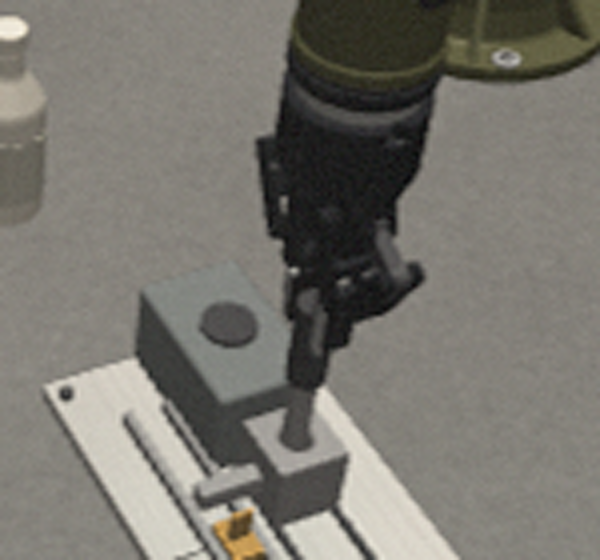

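```bash
cat >> h.py <<'E'
D=np.array([np.cos(TG),np.sin(TG),0]); E0=np.array([.5480,.2082,.1378])
E
python3 - <<'E'
from h import *
manip.move_linear(E0+.055*D,rate=.04)
print(status.read_ee_pos(),(status.read_ee_pos()-E0)@D,status.read_ft_force(),status.read_ft_torque(),status.read_clock())
for n,b in(('scene',(290,190,430,320)),('top',(60,140,210,270))):
    c=snap(n); cv2.imwrite(f'pics/{n}5.png',cv2.resize(c['pixels'][b[1]:b[3],b[0]:b[2]],None,fx=4,fy=4,interpolation=cv2.INTER_CUBIC))
E
```

```text
[0.56873371 0.25485745 0.13739814] 0.05105413075434498 [-4.08191054 -6.28916453  5.03439464] [-1.70829919  1.00664738  0.04177938] 13.7417
```

View pics/scene5.png

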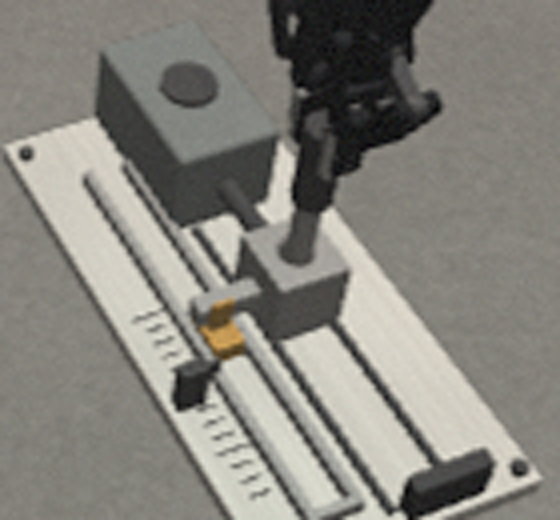

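View pics/top5.png

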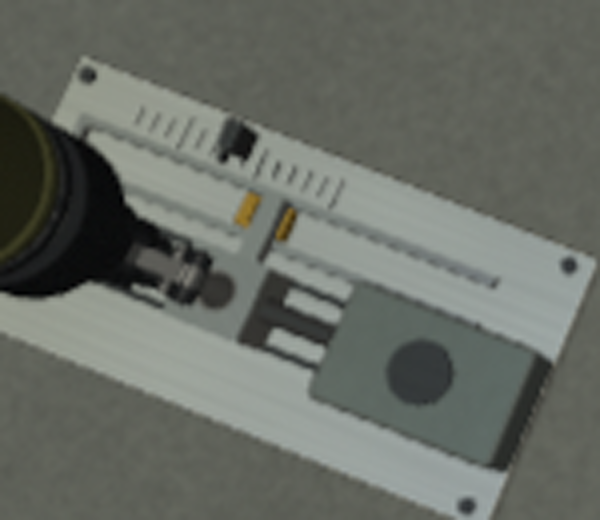

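```bash
cat >> h.py <<'E'
GP=np.load('gauge.npy')
def gauge(P):
    c,s=np.cos(GP[2]),np.sin(GP[2]); d=P[...,:2]-GP[:2]
    return np.stack([d@[c,s],d@[-s,c],P[...,2]],-1)
def gold(c):
    G=gauge(cloud(c)); col=c['pixels'].astype(int)
    return G,(abs(G[...,0])<.17)&(abs(G[...,1]+.05)<.025)&(col[...,2]-col[...,0]>40)
E
python3 - <<'E'
from h import *
for n in('scene','top'):
    c=load(n);G,m=gold(c); Q=G[m]; print(n,len(Q),Q.min(0).round(4),Q.max(0).round(4))
    b=Q[Q[:,2]>.036]; print(' blade',len(b),b.mean(0).round(4) if len(b) else 0, b.min(0) if len(b) else 0,b.max(0) if len(b) else 0)
    m2=(abs(G[...,1]+.05)<.012)&(abs(G[...,0]-.01)<.05)
    v,u=np.nonzero(m2); 
    for vv,uu in list(zip(v,u))[::3]: 
        print((uu,vv),(G[vv,uu]*1000).round(1).tolist(),c['pixels'][vv,uu].tolist(),end=' | ')
    print()
    m3=(abs(G[...,1])<.025)&(abs(G[...,2]-.066)<.003)&(abs(G[...,0]-.02)<.06); B=G[m3]; print('block top x',np.percentile(B[:,0],[1,99]))
E
```

```text
scene 102 [ 0.0175 -0.0593  0.0184] [ 0.0391 -0.0406  0.0516]
 blade 25 [ 0.0231 -0.0502  0.0451] [ 0.01745377 -0.05755622  0.03650682] [ 0.0259856  -0.04221853  0.05160354]
(np.int64(381), np.int64(57)) [4.3, -39.0, 553.8] [64, 92, 93] | (np.int64(381), np.int64(58)) [9.1, -42.3, 554.9] [70, 98, 99] | (np.int64(379), np.int64(59)) [1.3, -39.9, 549.2] [49, 67, 69] | (np.int64(382), np.int64(59)) [10.4, -41.0, 553.5] [79, 109, 113] | (np.int64(378), np.int64(60)) [-2.2, -38.9, 545.6] [36, 49, 52] | (np.int64(381), np.int64(60)) [11.5, -43.5, 552.8] [79, 111, 112] | (np.int64(384), np.int64(60)) [13.8, -39.5, 553.0] [83, 114, 118] | (np.int64(380), np.int64(61)) [12.6, -45.9, 552.1] [71, 96, 99] | (np.int64(383), np.int64(61)) [14.6, -41.7, 552.2] [87, 115, 117] | (np.int64(378), np.int64(62)) [4.9, -43.6, 546.4] [53, 74, 75] | (np.int64(381), np.int64(62)) [13.7, -44.4, 550.6] [88, 120, 123] | (np.int64(384), np.int64(62)) [18.0, -42.1, 552.1] [88, 116, 120] | (np.int64(378), np.int64(63)) [6.5, -44.4, 545.5] [49, 68, 70] | (np.int64(381), np.int64(63)) [17.0, -46.7, 550.9] [86, 113, 
[... 28226 characters left out ...]
 -42.5, 15.5] [151, 157, 150] | (np.int64(146), np.int64(204)) [-29.6, -45.2, 15.2] [151, 157, 149] | (np.int64(149), np.int64(204)) [-36.5, -47.8, 16.1] [152, 159, 151] | (np.int64(142), np.int64(205)) [-22.2, -39.4, 16.5] [144, 151, 143] | (np.int64(145), np.int64(205)) [-28.2, -42.2, 14.5] [152, 158, 151] | (np.int64(148), np.int64(205)) [-33.5, -45.0, 10.2] [151, 157, 149] | (np.int64(144), np.int64(206)) [-30.8, -38.6, 26.8] [137, 142, 135] | (np.int64(147), np.int64(206)) [-33.3, -41.8, 13.7] [153, 159, 151] | (np.int64(150), np.int64(206)) [-39.5, -44.5, 12.5] [151, 157, 149] | (np.int64(148), np.int64(207)) [-36.4, -40.5, 13.5] [152, 158, 151] | 
block top x [-0.00728598  0.0382406 ]
```

The dog reaches over the pointer's base and bears on the blade, not on the rear face. The blade is now at x ≈ 23 mm and the marker at ≈ 54.5 mm, so I'll keep pulling in steps.

```bash
cat >> h.py <<'E'
def look(k):
    print('along',round(float((status.read_ee_pos()-E0)@D),4),status.read_ee_pos().round(4),status.read_ft_force().round(1),status.read_grip_width().round(3),status.read_clock())
    for n,b in(('scene',(310,240,370,300)),('top',(90,155,150,215))):
        c=snap(n); cv2.imwrite(f'pics/{n}{k}.png',cv2.resize(c['pixels'][b[1]:b[3],b[0]:b[2]],None,fx=9,fy=9,interpolation=cv2.INTER_CUBIC))
        G,m=gold(c);Q=G[m];b=Q[(Q[:,2]>.036)];print(n,'gold x',np.percentile(Q[:,0],[0,3,97,100]).round(4),'blade',b[:,0].mean().round(4) if len(b) else 0,len(b))
        m3=(abs(G[...,1])<.022)&(abs(G[...,2]-.066)<.003)&(G[...,0]>-.06)&(G[...,0]<.1); x=G[m3][:,0]; print('  block',np.percentile(x,[1,99]).round(4))
        M=G[(abs(G[...,0]-.0545)<.01)&(G[...,1]<-.066)&(G[...,1]>-.096)&(G[...,2]>.032)&(G[...,2]<.053)]
        print('  marker x',np.percentile(M[:,0],[2,98]).round(4),'nib',M[M[:,1]>-.072][:,0].mean().round(4))
E
python3 - <<'E'
from h import *
manip.move_linear(E0+.080*D,rate=.04); look(6)
E
```

```text
Traceback (most recent call last):
  File "h.py", line 28, in look
    print('along',round(float((status.read_ee_pos()-E0)@D),4),status.read_ee_pos().round(4),status.read_ft_force().round(1),status.read_grip_width().round(3),status.read_clock())
                                                                                                                            ^^^^^^^^^^^^^^^^^^^^^^^^^^^^^^
AttributeError: 'float' object has no attribute 'round'
```

```bash
sed -i 's/status.read_grip_width().round(3)/round(status.read_grip_width(),3)/' h.py
python3 - <<'E'
from h import *
look(6)
E
```

```text
along 0.0758 [0.5786 0.2775 0.1374] [-4.  -6.5  5.1] 0.261 14.6167
scene gold x [0.0414 0.0433 0.0626 0.0635] blade 0.0476 30
  block [-0.0593  0.064 ]
  marker x [0.0501 0.0606] nib 0.0549
top gold x [0.0312 0.032  0.0619 0.0632] blade 0.0468 16
  block [0.0173 0.0616]
  marker x [0.0484 0.059 ] nib 0.0531
```

View pics/scene6.png

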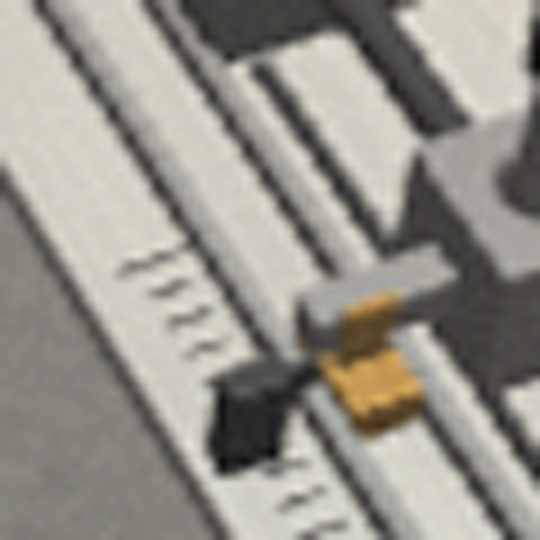

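View pics/top6.png

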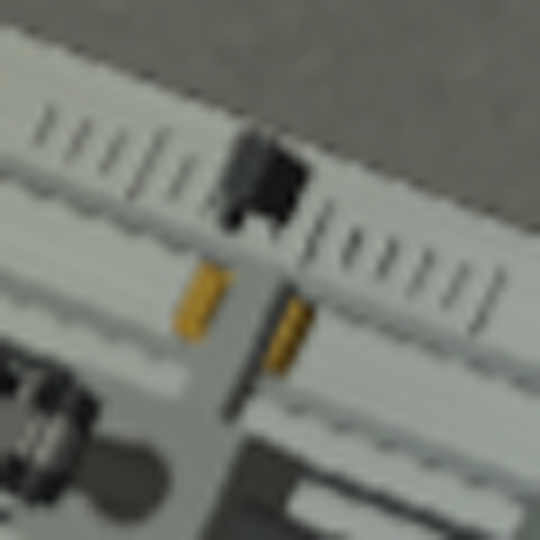

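Run:
```python
from h import *
manip.move_linear(E0+.085*D,rate=.03); look(7)
t=load('top');s=load('scene')
def w(x,y,z):
    c_,s_=np.cos(GP[2]),np.sin(GP[2]); return np.array([GP[0]+c_*x-s_*y,GP[1]+s_*x+c_*y,z])
for n,c,b in(('scene',s,(310,240,370,300)),('top',t,(90,155,150,215))):
    im=cv2.resize(c['pixels'][b[1]:b[3],b[0]:b[2]],None,fx=9,fy=9,interpolation=cv2.INTER_CUBIC)
    def L(A,B,col):
        q=[tuple(int(((v-o)+.5)*9-.5) for v,o in zip(proj(c,w(*X)),b[:2])) for X in(A,B)]; cv2.line(im,*q,col,1)
    for x,col in((.052,(255,0,0)),(.0545,(0,0,255)),(.057,(0,255,0))):
        L((x,-.09,.048),(x,-.04,.048),col)   # marker-top / nib height
    L((.0545,-.062,.044),(.0545,-.04,.044),(255,0,255))
    for x in (.0505,.0535): L((x,-.06,.050),(x,-.04,.050),(0,255,255))
    cv2.imwrite(f'pics/{n}7o.png',im)
```

```text
along 0.0805 [0.5806 0.2818 0.1374] [-4.1 -7.   7.4] 0.262 15.0333
scene gold x [0.0459 0.0479 0.0671 0.0682] blade 0.0522 25
  block [-0.0596  0.0684]
  marker x [0.0504 0.0599] nib 0.0549
top gold x [0.0363 0.0366 0.065  0.0652] blade 0.0519 14
  block [0.0218 0.0672]
  marker x [0.049  0.0598] nib 0.0535
```

View pics/scene7.png

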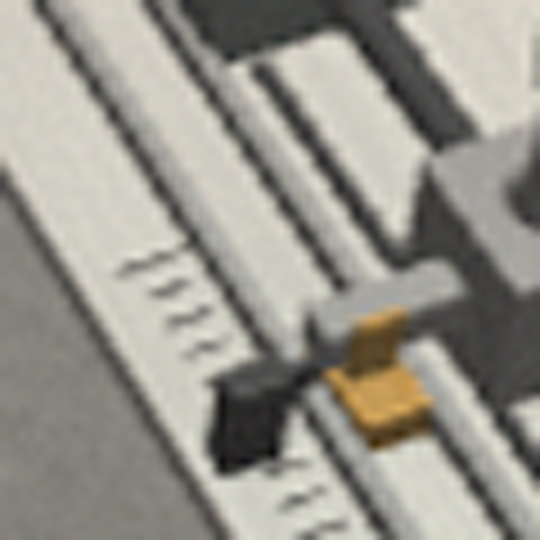

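View pics/scene7o.png

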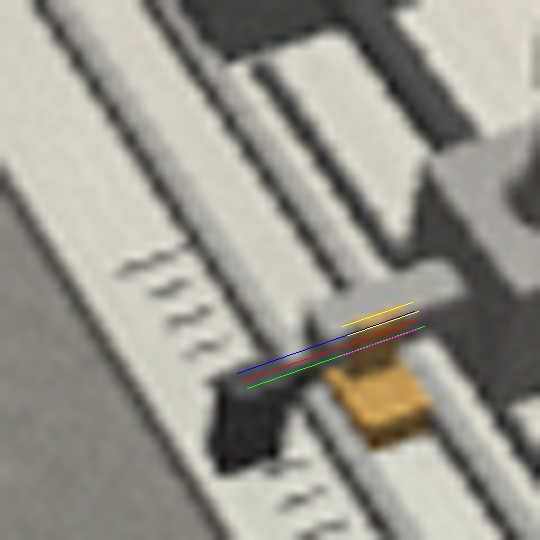

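View pics/top7o.png

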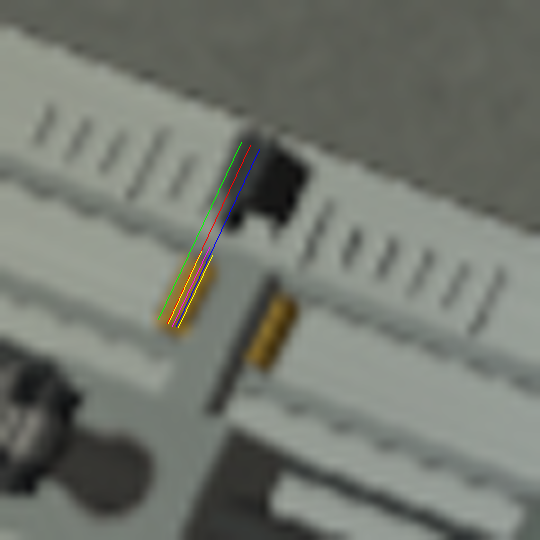

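```bash
cat > prof.py <<'E'
from h import *
from scipy.ndimage import map_coordinates
def w(x,y,z):
    c_,s_=np.cos(GP[2]),np.sin(GP[2]); return np.array([GP[0]+c_*x-s_*y,GP[1]+s_*x+c_*y,z])
def prof(c,xs,ys,z):
    uv=np.array([[proj(c,w(x,y,z)) for x in xs] for y in ys])
    im=c['pixels'].astype(float)
    return np.stack([map_coordinates(im[...,k],[uv[...,1],uv[...,0]],order=1).mean(0) for k in range(3)],-1)
def show(c,n):
    xs=np.arange(.030,.080,.001)
    A=prof(c,xs,np.linspace(-.092,-.08,7),.048).mean(1)
    N=prof(c,xs,np.linspace(-.069,-.064,5),.044).mean(1)
    B=prof(c,xs,np.linspace(-.055,-.045,6),.028); B=B[:,2]-B[:,0]
    C=prof(c,xs,np.linspace(-.055,-.045,6),.050); C=C[:,2]-C[:,0]
    print(n,'x   marktop nib  base28 blade50')
    for i,x in enumerate(xs): print(round(x*1000),A[i].round(),N[i].round(),B[i].round(),C[i].round())
E
python3 - <<'E'
from prof import *
for n in('top','scene'): show(load(n),n)
E
```

```text
top x   marktop nib  base28 blade50
30 138.0 121.0 8.0 67.0
31 143.0 124.0 14.0 47.0
32 146.0 132.0 26.0 24.0
33 147.0 138.0 39.0 9.0
34 142.0 140.0 51.0 3.0
35 133.0 140.0 61.0 2.0
36 116.0 140.0 70.0 1.0
37 91.0 140.0 75.0 1.0
38 64.0 139.0 71.0 0.0
39 47.0 139.0 55.0 0.0
40 40.0 140.0 31.0 0.0
41 38.0 141.0 12.0 0.0
42 36.0 142.0 4.0 0.0
43 34.0 142.0 2.0 1.0
44 33.0 142.0 1.0 1.0
45 31.0 141.0 1.0 3.0
46 31.0 140.0 0.0 8.0
47 33.0 138.0 0.0 19.0
48 37.0 132.0 0.0 38.0
49 44.0 124.0 0.0 61.0
50 51.0 116.0 0.0 80.0
51 56.0 108.0 0.0 92.0
52 57.0 105.0 1.0 98.0
53 56.0 110.0 2.0 99.0
54 56.0 116.0 5.0 95.0
55 58.0 123.0 11.0 83.0
56 65.0 130.0 24.0 65.0
57 78.0 135.0 44.0 43.0
58 96.0 137.0 66.0 23.0
59 115.0 137.0 83.0 9.0
60 133.0 137.0 94.0 5.0
61 145.0 139.0 99.0 4.0
62 149.0 142.0 100.0 4.0
63 149.0 143.0 94.0 4.0
64 149.0 144.0 81.0 4.0
65 147.0 143.0 63.0 4.0
66 145.0 143.0 41.0 4.0
67 144.0 142.0 21.0 4.0
68 145.0 141.0 9.0 5.0
69 146.0 140.0 5.0 5.0
70 148.0 140.0 4.0 5.0
71 149.0 140.0 4.0 5.0
72 150.0 141.0 4.0 4.0
73 149.0 141.0 4.0 5.0
74 146.0 141.0 4.0 5.0
75 141.0 14
[... 644 characters left out ...]
9.0 77.0 54.0 74.0
52 86.0 74.0 67.0 79.0
53 81.0 70.0 84.0 76.0
54 79.0 69.0 99.0 65.0
55 80.0 69.0 107.0 54.0
56 82.0 73.0 110.0 45.0
57 81.0 87.0 112.0 40.0
58 75.0 104.0 112.0 37.0
59 63.0 112.0 112.0 33.0
60 52.0 112.0 112.0 29.0
61 46.0 117.0 112.0 26.0
62 44.0 119.0 112.0 26.0
63 43.0 115.0 113.0 26.0
64 46.0 115.0 113.0 26.0
65 53.0 117.0 108.0 30.0
66 62.0 121.0 94.0 36.0
67 69.0 128.0 77.0 42.0
68 79.0 129.0 61.0 46.0
69 89.0 126.0 51.0 47.0
70 93.0 126.0 48.0 49.0
71 101.0 125.0 46.0 53.0
72 112.0 122.0 41.0 52.0
73 120.0 121.0 33.0 48.0
74 128.0 113.0 23.0 47.0
75 139.0 100.0 16.0 46.0
76 151.0 91.0 12.0 48.0
77 163.0 84.0 11.0 49.0
78 167.0 76.0 11.0 45.0
79 158.0 71.0 11.0 36.0
```

```bash
cat >> prof.py <<'E'
def cross(xs,v,lo,hi,lev,down):
    for i in range(len(xs)-1):
        if lo<=xs[i]<=hi and ((v[i]>lev>=v[i+1]) if down else (v[i]<lev<=v[i+1])):
            return xs[i]+(lev-v[i])/(v[i+1]-v[i])*(xs[i+1]-xs[i])
def gap(k=4):
    xs=np.arange(.030,.085,.0005)
    for n in('top','scene'):
        cs=[snap(n) for _ in range(k)]; c=cs[0]; c['pixels']=np.mean([q['pixels'].astype(float) for q in cs],0)
        A=prof(c,xs,np.linspace(-.092,-.08,7),.048).mean(1)
        B=prof(c,xs,np.linspace(-.055,-.045,6),.028); B=B[:,2]-B[:,0]
        C=prof(c,xs,np.linspace(-.055,-.045,6),.050); C=C[:,2]-C[:,0]
        if n=='top': m=[cross(xs,A,.045,.053,44,False),cross(xs,A,.055,.062,103,False)]; f=cross(xs,B,.06,.08,50,True); r=cross(xs,C,.044,.058,49,False)
        else: m=[cross(xs,A,.046,.054,120,True),cross(xs,A,.056,.063,62,True)]; f=cross(xs,B,.064,.076,80,True); r=cross(xs,C,.045,.058,40,False)
        print(n,'marker',np.round(m,4),np.mean(m).round(4),'pointer by front',round(f-.015,4),'by blade rear',round(r+.0015,4) if r else r,'gap',round(np.mean(m)-f+.015,4))
E
python3 - <<'E'
from prof import *
gap()
manip.move_linear(E0+.0878*D,rate=.03); look(8); gap()
E
```

```text
top marker [0.049  0.0584] 0.0537 pointer by front 0.0506 by blade rear 0.05 gap 0.0031
scene marker [0.05   0.0591] 0.0545 pointer by front 0.0518 by blade rear 0.0509 gap 0.0027
along 0.0831 [0.5817 0.2842 0.1374] [-3.8 -8.4  7.4] 0.26 15.7833
scene gold x [0.0506 0.0518 0.0689 0.0703] blade 0.055 25
  block [-0.0594  0.0706]
  marker x [0.0498 0.0608] nib 0.0547
top gold x [0.0386 0.0389 0.0674 0.0683] blade 0.054 13
  block [0.0242 0.0698]
  marker x [0.0489 0.0591] nib 0.0546
top marker [0.049  0.0584] 0.0537 pointer by front 0.0528 by blade rear 0.0526 gap 0.0009
scene marker [0.05   0.0591] 0.0545 pointer by front 0.0541 by blade rear 0.0533 gap 0.0004
```

View pics/scene8.png

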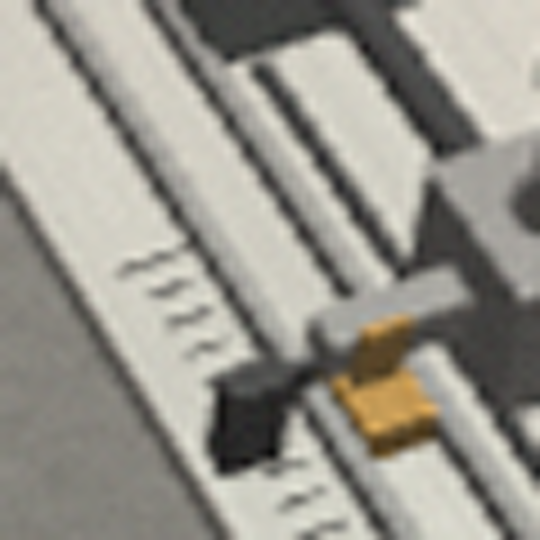

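View pics/top8.png

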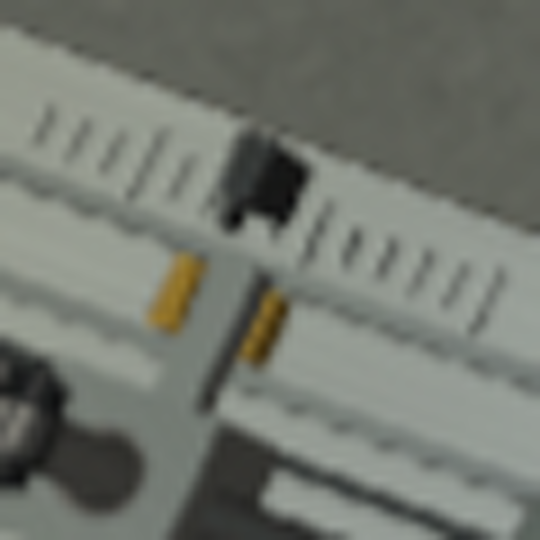

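Run:
```python
from prof import *
manip.move_linear(E0+.0885*D,rate=.02); gap()
manip.move_linear(E0+.010*D,rate=.03); print(status.read_ft_force(),(status.read_ee_pos()-E0)@D)
manip.move_linear(E0+.0005*D,rate=.015); print(status.read_ft_force(),status.read_ft_torque(),(status.read_ee_pos()-E0)@D)
look(9); gap()
c=load('scene'); cv2.imwrite('pics/s9b.png',cv2.resize(c['pixels'][190:320,290:430],None,fx=4,fy=4,interpolation=cv2.INTER_CUBIC))
```

```text
top marker [0.049  0.0584] 0.0537 pointer by front 0.0531 by blade rear 0.0531 gap 0.0006
scene marker [0.05  0.059] 0.0545 pointer by front 0.0544 by blade rear 0.0534 gap 0.0001
[-1.25150869 -4.39856971 -2.68228149] 0.009918303321688979
[-0.27028332 -0.12285206 -2.53520457] [ 0.02696784 -0.05141618 -0.02381403] 0.0011164670263438346
along 0.0011 [0.5484 0.2092 0.1381] [-0.3 -0.1 -2.5] 0.259 20.4833
scene gold x [0.0301 0.0408 0.0693 0.0708] blade 0.055 27
  block [-0.0596 -0.0049]
  marker x [0.0503 0.0609] nib 0.0546
top gold x [-0.0527  0.0386  0.0663  0.0681] blade 0.0476 17
  block [-0.0518 -0.0061]
  marker x [0.0484 0.0587] nib 0.0539
top marker [0.0489 0.0583] 0.0536 pointer by front 0.0517 by blade rear 0.0518 gap 0.0019
scene marker [0.05   0.0591] 0.0545 pointer by front 0.0544 by blade rear 0.0533 gap 0.0002
```

View pics/s9b.png

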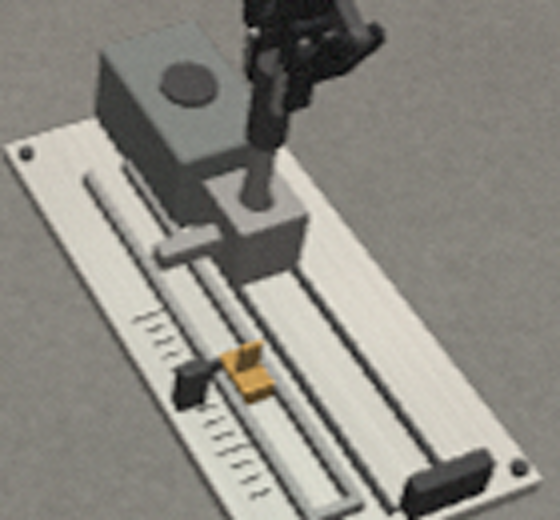

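View pics/top9.png

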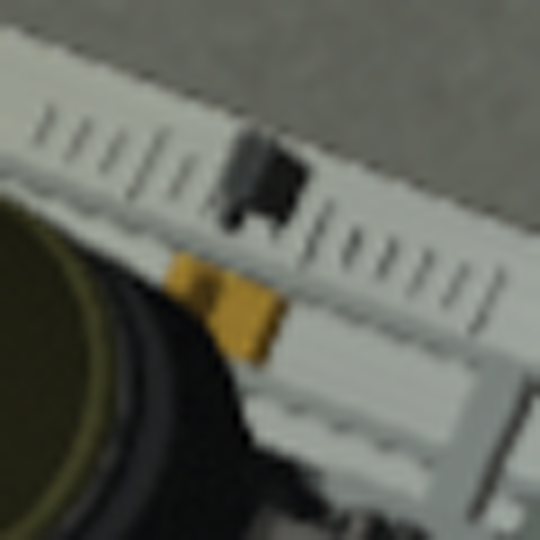

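View pics/scene9.png

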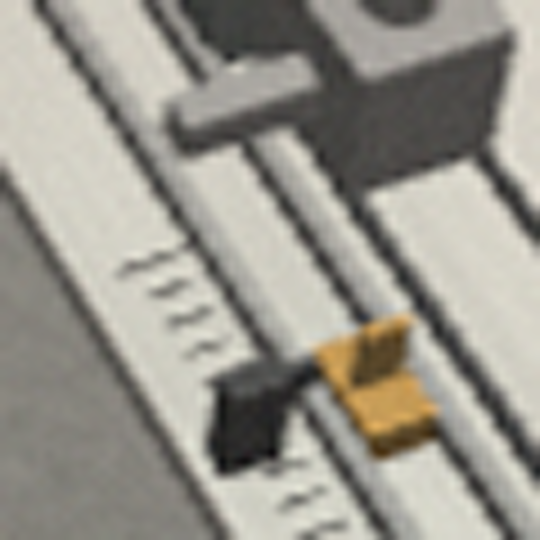

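Run:
```python
from prof import *
a=status.read_ee_pos()
r=manip.move_linear(np.array([E0[0],E0[1],.1355])+.0005*D,rate=.02,threshold=4); print(r,status.read_ee_pos(),status.read_ft_force())
manip.gripper_to(0.6); print(status.read_ee_pos(),status.read_ft_force(),status.read_grip_width())
p=status.read_ee_pos()
manip.move_linear(np.array([p[0],p[1],.30]),rate=.12)
manip.move_linear(np.array([.47,-.05,.32]),rate=.25)
print(status.read_clock(),status.read_ee_pos()); look(10); gap()
for n in('scene','top'): cv2.imwrite(f'pics/f_{n}.png',load(n)['pixels'])
c=load('scene'); cv2.imwrite('pics/s10b.png',cv2.resize(c['pixels'][170:320,290:430],None,fx=4,fy=4,interpolation=cv2.INTER_CUBIC))
```

```text
True [0.54911106 0.20863139 0.13737998] [-0.94179214  0.17342204  3.98608413]
[0.54816166 0.20834387 0.13561088] [-0.08387724  1.28701092  0.07645076] 0.6008759173145108
24.3333 [ 0.47016099 -0.04852738  0.3197265 ]
along -0.2665 [ 0.4702 -0.0485  0.3197] [-0.5  1.1  0.1] 0.598 24.3333
scene gold x [0.0316 0.0406 0.0698 0.0705] blade 0.0551 27
  block [-0.0592 -0.0044]
  marker x [0.05 0.06] nib 0.0549
top gold x [0.0379 0.0391 0.067  0.0689] blade 0.0537 26
  block [-0.0517 -0.0061]
  marker x [0.0486 0.0588] nib 0.0531
top marker [0.0485 0.058 ] 0.0532 pointer by front 0.0533 by blade rear None gap -0.0
scene marker [0.0498 0.0589] 0.0543 pointer by front 0.0542 by blade rear 0.0533 gap 0.0001
```

View pics/s10b.png

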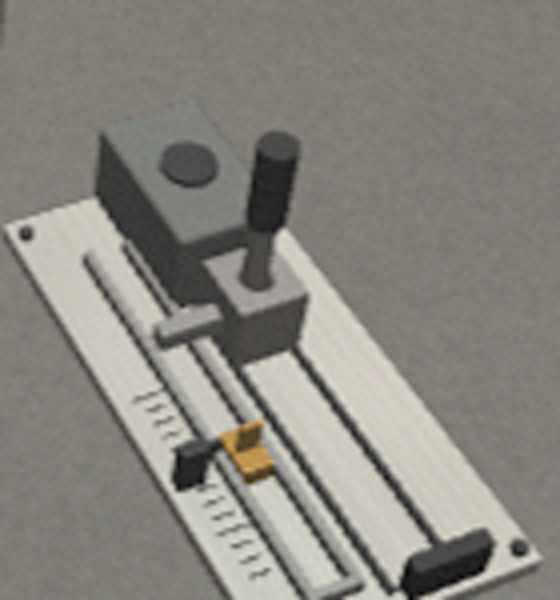

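View pics/top10.png

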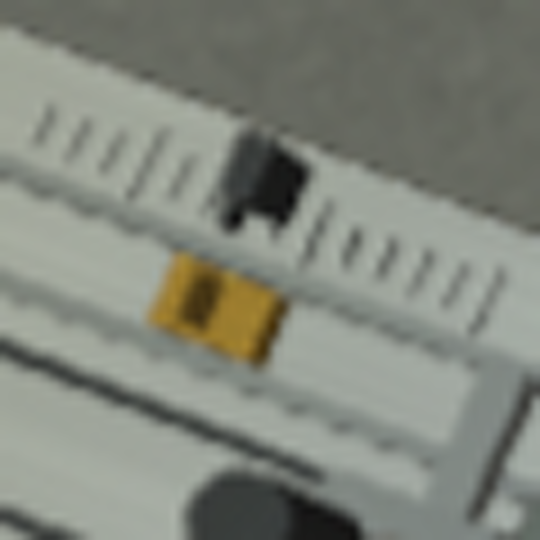

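View pics/f_scene.png

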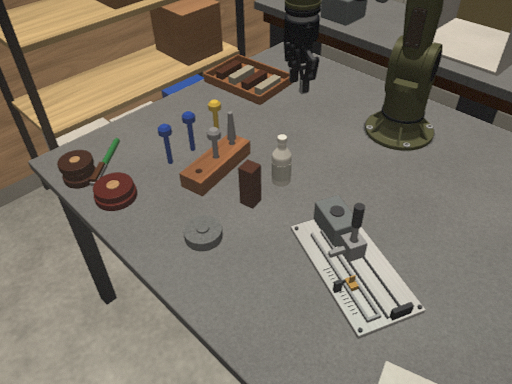

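View pics/f_top.png

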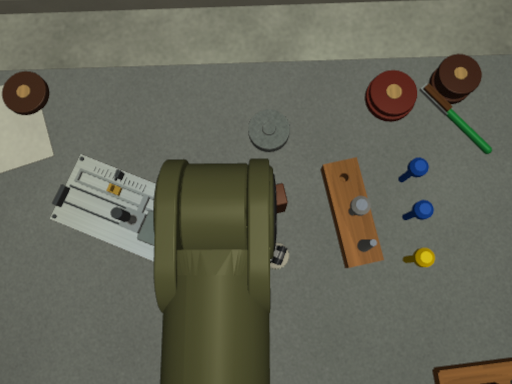

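Run:
```python
from prof import *
from scipy.optimize import least_squares
for n in('scene','top'):
    c=load(n);P=cloud(c); e=w(-.03,0,0)
    print(n,'upright top proj',np.round(proj(c,w(-.03,0,.176)),1),'mouth',np.round(proj(c,w(-.03,0,.066)),1))
    Q=P[(np.linalg.norm(P[...,:2]-e[:2],axis=-1)<.03)&(P[...,2]>.085)&(P[...,2]<.19)]
    print(len(Q),'zmax',np.sort(Q[:,2])[-5:].round(4))
    Q=Q[Q[:,2]<.172]; G=gauge(Q)
    R=np.where(G[:,2]>.116,.012,.008)
    f=lambda p: np.hypot(G[:,0]-p[0]-p[2]*(G[:,2]-.13),G[:,1]-p[1]-p[3]*(G[:,2]-.13))-R
    k=np.array([abs(z-.116)>.003 for z in G[:,2]])
    s=least_squares(lambda p:f(p)[k],[-.03,0,0,0],loss='soft_l1',f_scale=.002).x; print('axis at z.13',s[:2].round(4),'tilt deg',np.degrees(s[2:]).round(2))
    Tp=P[(np.linalg.norm(P[...,:2]-e[:2],axis=-1)<.03)&(abs(P[...,2]-.1755)<.003)]
    if len(Tp): print('top face centre',gauge(Tp).mean(0).round(4),len(Tp))
```

```text
scene upright top proj [359.6 205.6] mouth [353.4 238.5]
311 zmax [0.1783 0.1787 0.1787 0.1788 0.1801]
axis at z.13 [-0.0297  0.0001] tilt deg [0.09 0.23]
top face centre [-0.0276 -0.0014  0.1759] 66
top upright top proj [115.8 212.6] mouth [131.9 219.2]
231 zmax [0.1785 0.1787 0.1788 0.1788 0.1789]
axis at z.13 [-0.0285 -0.001 ] tilt deg [0.02 0.08]
top face centre [-0.0292 -0.0011  0.1755] 106
```

The pin is upright (tilt below 0.3°) and fully seated, with its top at z ≈ 0.176. The slide is home and the pointer is at the marker.

```bash
python3 -c "
from h import *
print(status.read_clock(),status.read_dq().round(3)); print(job.hand_in())"
```

```text
24.8333 [ 0.103 -0.101  0.046  0.107  0.039  0.024 -0.048]
the job is handed in; nothing more can be done
None
```

The job is handed in at 24.8 s of the 48 s allowed. I took the draw pin from the stand and seated it on the floor of the eye. I then pulled the slide out in steps until the blade stood at the marker, eased the slide home at about 0.03 then 0.015 m/s, released the pin and moved clear.

**Last checks**
- **Pointer at marker:** with the arm clear, it is within about 0.1 mm in both cameras. That figure compares the middles of the pointer and the marker. The blade-edge reading in the scene view puts the blade about 1 mm short, and the same reading from the top view failed. Camera calibration is only good to about 2 mm.
- **Pin:** upright, with a fitted tilt below 0.3°. Its top is at about 176 mm, the height for a foot on the eye's floor.
- **Slide:** home, with the eye's block at x ≈ -29 mm in the top view, against -30 mm nominal.
- **Other things:** they look unmoved in the final pictures. In the top view the arm hid part of the bottle and the compound bar, but both look in place in the scene view.

**Where checks disagreed**
- **Dog and pointer:** the dog pushed the pointer by its blade, passing over the base, instead of by the rear face as described. I therefore pulled about 14 mm further than the description implied and set the final position by camera.
- **Earlier top-view reading:** one reading showed a 1.9 mm gap after the return, but the arm was partly blocking that view. The clear view afterwards did not confirm it.

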